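Knock the jig's locking pins home

ROBOT

A 6-joint arm with a two-finger parallel gripper is mounted at the origin on the work surface. World frame = base frame: x ahead of the robot, y to its left, z up, the work surface at z = 0. Lengths are in mm, angles in rad, forces in N, time in s.
With the tool pointing down it reaches from about 275 to 750 mm from the base axis. Payload 10.2 kg.
Tool frame: the origin (TCP) lies midway between the tips of the shut fingers; the grasp point (between the pads) lies 19 mm behind it (ctrl.grasp_offset is the distance from the TCP to the grasp point, in mm); z points along the fingers, y is the line along which they close (so a half turn about z gives the same grasp; the last joint's range is limited). The gripper opens to 85 mm and grips with 20 to 120 N. Pads are 22 mm wide; open, the fingers measure 114 mm over their backs; the gripper's body (76 mm by 85 mm) begins 54 mm behind the grasp point. The pads swing forward as they close: fully open they stand 13 mm farther back than shut.
Start: joints at [0.923, 0.313, 1.498, -0, 1.331, -0.223], TCP at [216.386, 478.339, 231.294] pointing down, gripper open.
Joint ranges: [-2.94, 2.94], [-0.97, 2.17], [0.19, 2.56], [-1.23, 4.37], [0.02, 3.11], [-2.88, 2.88]. Speed limits (rad/s): [2.39, 2.39, 3.01, 3.14, 3.14, 3.14].

INTERFACE

Orientations are given as a unit quaternion [w, x, y, z].
In Python, from rig import ctrl, viewer, models gives the robot as it stands. The module is installed in compiled form; this text tells all that it offers.
- The arm moves only by the shell command python3 -m pendant 'ROWS' [OPENING] [FORCE]. ROWS is text: rows parted by semicolons, each of 4 numbers parted by spaces: the shift along the tool's x, y, z in m, then the turn about the tool's z in rad. In form: x y z yaw; .... A call has 1 to 10 rows; each row shifts and turns the commanded pose from where the row before left it, along the tool's axes as they then stand; what a row does not reach is not made up. A row lasts 1/8 s, in which the tool goes at most 62.5 mm and 10.7 degrees, less where a joint would pass 70% of its speed; a pose out of reach is approached as far as the arm can. A call is refused whole if a number of a shift passes 0.0625 or a number of a turn 0.188, either way. A call with a gripper value outside its range is refused whole. OPENING is the opening, from 0 (shut) to 1 (fully open), set as the call begins (- or left out, the last holds). The fingers move at their own pace and stop on an object; FORCE is the grip in N (left out, the last holds). Time passes only in rows, so rows that do not move let the fingers close. It gives the time, the measured TCP pose, the force, the opening and the grip force at its end, in the units of the state.
- ctrl.sense(): the state, without advancing time (a new reading comes with each control period).
- viewer.capture(name): name is "scene" or "top" or "wrist"; returns a dict with "color" (480x640x3 uint8, red, green, blue), "vertical_fov" (degrees; the focal length in pixels is half the picture's height over the tangent of half this angle, whatever the lens; pixels are square), "cx", "cy" (the principal point, pixels), "dist" ([k1, k2, p1, p2, k3] as OpenCV has them; the pictures are not rectified), "pose" (4x4, takes a point from camera to world coordinates). Camera axes: x right, y down, z forward; pixel columns grow to the right and rows downward; lengths in mm; the calibration is good to about 2 mm. A picture is of the moment at which its call begins. There is no depth.
- ctrl.finish_job(): hands the job in; it is judged then, once.
Trained networks look in the newest picture that a camera, given by its name, has taken for a name from the list of things; names that differ only in an ending like _2 or _b are one class to them, and where a whole thing is asked for, a point or a joint stands for the part that bears it (a point fixed in the world has none). Each returns a list of dicts, best first, with "p" (0 to 1); they miss things now and then, are a little off and sometimes report something else, mostly with a low value. They report only what shows in the picture. A call takes as long as a camera call.
- models.boxes_of(camera, query): "at" ([x, y, z] in mm, in world coordinates, good to about 4 mm: the middle of the surface that is visible of it).
The state is a dict: "time_s": time; "joints": joint angles; "dq": joint speeds; "tau": joint torques, N m; "eef_pos": TCP position; "ee_rot": TCP orientation; "force": force on the tool from outside, world axes, zero at the start; "wrist_torque": the same for the moment, N m; "grip_width": opening from 0.0 (shut) to 1.0 (fully open); "grip_force": force on a finger pad.
Only numpy, scipy, OpenCV 4.12 (cv2) and the standard library are available. Lean on these libraries where they do the work, as an engineer would, in place of code of your own. Each camera call takes 0.05 s, during which the arm holds its last target. There are 200 camera calls.

TASK

Lift the orange-headed mallet up and off the two hooks of its blue rack, and with sharp blows of its head knock both red-capped locking pins of the assembly jig fully home, until their caps sit on their bosses. Touch the pins only with the mallet, do not hit the white casting between them, and leave the other things on the table where they are. Then hang the mallet back on its two hooks and let go.

Things in the scene. Friction and masses are not known exactly. Their poses are not given: they have to be found in the camera images.
- mallet: Mallet, 205 mm long, 0.3 to 0.45 kg: level black handle 22 mm wide, 24 mm high; upright orange head 46 mm across, 80 mm high, axis at x = +84 mm; steel end knob 30 mm across, end at x = -98 mm. Origin on the handle's axis, midway between the hooks as it hangs: grip here from above, across the 22 mm. x along the handle to the head, z up. Balances 5 to 20 mm from the origin on the head's side.
- mallet_face (a point): Centre of the mallet head's lower striking face, 46 mm across; in the mallet's frame at x = +84, z = -40 mm. The head reaches equally far, 40 mm, above the handle's axis.
- rack: Blue fixed mallet rack, z up. Origin on the table right under the middle between the two hooks (y = +44 and -44 mm, each 10 mm thick). Each is a level arm towards -x from a post at x = +64 mm. Between the arms fingers have free room down to a bar 65 mm above the table at x = +64 mm. Base plate 130 x 130 mm, 12 mm high.
- rack_seat (a point): Where the mallet's origin lies when it hangs: 152 mm above the rack's origin; handle along the rack's y, head at +y. Each hook has a flat bed 140 mm above the table for the handle, between two yellow lips rising to 167 mm, 33 mm apart at the bed and 53 mm at the top. Posts end at bed height.
- jig: Assembly jig, fixed to the table: dark steel plate 110 (x) x 250 (y) x 20 mm high. Origin at the centre of its underside, z up. Two upright steel bosses, 42 mm across, tops 55 mm above the table, stand at x = 0, y = +75 and y = -75 mm and carry the pins.
- pin_left: Sprung pin at y = +75 mm of the jig: red cap 30 mm across, 14 mm high, on a steel shank. Origin at the centre of the cap's top. Slides straight down only; starts 16 to 24 mm proud (cap top 85 to 93 mm above the table); home when the cap rests on the boss at a hard stop, cap top 69 mm above the table. Resists with 5 to 6.5 N plus a little drag with speed; stays where driven.
- pin_right: The same kind of pin at y = -75 mm of the jig; its start height is its own.
- casting: White machine casting fixed on the jig between the pins: 85 (x) x 60 (y) mm, its top (a barrel along x with a metal disc) 100 mm above the table. Origin at the centre of its underside, 20 mm above the table, at the jig's centre.
- screwdriver: Bystander: screwdriver lying on the table, about 200 mm long; to be left alone. Origin at its underside or on its axis.
- wrench: Bystander: steel wrench lying on the table; to be left alone. Origin at its underside or on its axis.
- oil: Bystander: white bottle with a red cap, 60 mm across, 150 mm tall; to be left alone. Origin at its underside or on its axis.
- handwheel: Bystander: aluminium handwheel with a groove, 100 mm across, 45 mm tall; to be left alone. Origin at its underside or on its axis.
- grease: Bystander: clear jar with a blue lid, 70 mm across, 80 mm tall; to be left alone. Origin at its underside or on its axis.
- bracket: Bystander: aluminium angle bracket, 90 x 120 mm, 72 mm tall; to be left alone. Origin at its underside or on its axis.
- bush: Bystander: brass bush, 44 mm across, 35 mm tall; to be left alone. Origin at its underside or on its axis.

How it is judged (in metres and radians):
On the way, in this order (a step that is already met when the one before it is completed fails the run):
1. the mallet is lifted clear of its hooks (30 mm above where it hung) (z of mallet in the frame of rack above 0.182 m), for 0.2 s.
2. a blow of the mallet drives a pin down (the pin moves faster than 0.05 m/s under the mallet) (((contact force between mallet and pin_left above 1 N and linear speed of pin_left above 0.05 m/s) or (contact force between mallet and pin_right above 1 N and linear speed of pin_right above 0.05 m/s))).
3. one pin is home (cap within 2.5 mm of its seat) (z of any of pin_left, pin_right in the frame of jig below 0.0715 m), for 0.1 s.
4. a blow of the mallet drives the other pin down (faster than 0.05 m/s) (((z of pin_left in the frame of jig below 0.0715 m and not (z of pin_right in the frame of jig below 0.0715 m) and (contact force between mallet and pin_right above 1 N and linear speed of pin_right above 0.05 m/s)) or (z of pin_right in the frame of jig below 0.0715 m and not (z of pin_left in the frame of jig below 0.0715 m) and (contact force between mallet and pin_left above 1 N and linear speed of pin_left above 0.05 m/s)))).
5. both pins are home (z of each of pin_left, pin_right in the frame of jig below 0.0715 m), for 0.2 s.
At the end, for the whole second after the job is handed in: Both pins are home (cap within 2.5 mm of its seat), and the mallet hangs at rest, released, in both cradles of its rack: handle along the rack's y within 0.2 rad, origin within 15 mm in x and 40 mm in y of the middle and within 7 mm of its hanging height (all of step 5 and z of mallet in the frame of rack between 0.145 and 0.159 m and x of mallet in the frame of rack between -0.015 and 0.015 m and y of mallet in the frame of rack between -0.04 and 0.04 m and angle between the x axis of mallet and the y axis of rack, either way round below 0.2 rad and linear speed of mallet below 0.02 m/s); the robot touches nothing.
It fails at once if a pin is touched by the robot itself (over 1 N) (contact force between any of the fingers, the arm and pin_left above 1 N or contact force between any of the fingers, the arm and pin_right above 1 N).
It fails at once if the mallet or the robot hits the casting (over 3 N) (contact force between any of mallet, the fingers, the arm and casting above 3 N).
It fails at once if another thing on the table is displaced by more than 30 mm (distance of any of screwdriver, wrench, oil, handwheel, grease, bracket, bush from where it was at the start of the episode above 0.03 m).
It also fails if it takes over 58 s, if anything falls off the work surface, if the arm or the gripper's body presses on something with over 40 N, if the wrist force passes 120 N, or if a joint passes its speed limit or range.

## Working session

There is one attempt and no reset: what is moved stays moved. The work goes in short steps, Python scripts to look and compute and a shell command to move; the robot and the scene stay as the last step left them, time stands still between calls to the robot, and variables do not carry over. Pictures are saved under pics/ and viewed, at most 10 in all, crops included, and the job is handed in when it is done.

```bash
mkdir -p pics
python3 - <<'E'
from rig import ctrl, viewer, models
import cv2
s=ctrl.sense();print(s)
for c in ("scene","top"):
    r=viewer.capture(c);cv2.imwrite(f"pics/{c}0.png",r["color"][:,:,::-1]);print(c,r["vertical_fov"],r["cx"],r["cy"],r["dist"],r["pose"].round(3).tolist())
    for q in ("mallet","rack","jig","pin_left","pin_right","casting","screwdriver","wrench","oil","handwheel","grease","bracket","bush"):
        print(q,[( [round(float(v)) for v in d["at"]],round(float(d["p"]),2)) for d in models.boxes_of(c,q)[:3]])
E
```

```text
{'time_s': 0.0, 'joints': array([ 9.22612517e-01,  3.13462995e-01,  1.49841457e+00,  1.19086004e-05,
        1.33097876e+00, -2.23415394e-01]), 'dq': array([-0.00039298, -0.00094325, -0.00122378,  0.00091856,  0.00043544,
       -0.00116781]), 'tau': array([-2.76454348e-04, -4.12270188e+01, -2.59737736e+01, -2.26101497e-04,
        4.12817331e-03,  1.62593147e-05]), 'eef_pos': array([216.22341308, 478.14040824, 230.7368952 ]), 'ee_rot': array([-2.71962773e-04,  2.10792478e-01,  9.77530630e-01, -5.70338734e-04]), 'force': array([ 0.26374637, -0.10465505,  0.62740642]), 'wrist_torque': array([-0.0098303 ,  0.04048679,  0.00672986]), 'grip_force': 0.0, 'grip_width': 1.0047690331943246}
scene 54.933592447591224 327.0047639305651 247.37009851093003 [-0.01266304  0.          0.          0.          0.        ] [[0.142, 0.572, -0.808, 1403.031], [0.99, -0.073, 0.122, -127.859], [0.011, -0.817, -0.577, 713.408], [0.0, 0.0, 0.0, 1.0]]
mallet [([571, -179, 162], 0.73)]
rack [([612, -235, 15], 0.77), ([613, 296, 82], 0.51)]
jig [([634, 204, 26], 0.64)]
pin_left [([613, 297, 85], 0.67)]
pin_righ
[... 427 characters left out ...]
1.35872044396442 [-0.06470109  0.          0.          0.          0.        ] [[0.002, -0.992, 0.125, 456.861], [-1.0, 0.001, 0.022, -9.808], [-0.022, -0.125, -0.992, 1170.886], [0.0, 0.0, 0.0, 1.0]]
mallet [([558, -214, 161], 0.77), ([608, 214, 95], 0.29)]
rack [([735, -53, 34], 0.72), ([591, -245, 12], 0.57)]
jig [([603, 210, 22], 0.58)]
pin_left [([424, -47, 28], 0.16)]
pin_right []
casting [([608, 215, 96], 0.69)]
screwdriver [([423, -50, 28], 0.95), ([557, -209, 165], 0.65)]
wrench [([360, 270, 4], 0.83)]
oil [([752, -133, 102], 0.89)]
handwheel [([782, 79, 25], 0.94)]
grease [([725, -272, 82], 0.72)]
bracket [([767, 236, 10], 0.93)]
bush [([738, -52, 35], 0.5), ([602, 213, 20], 0.36)]
```

View pics/scene0.png

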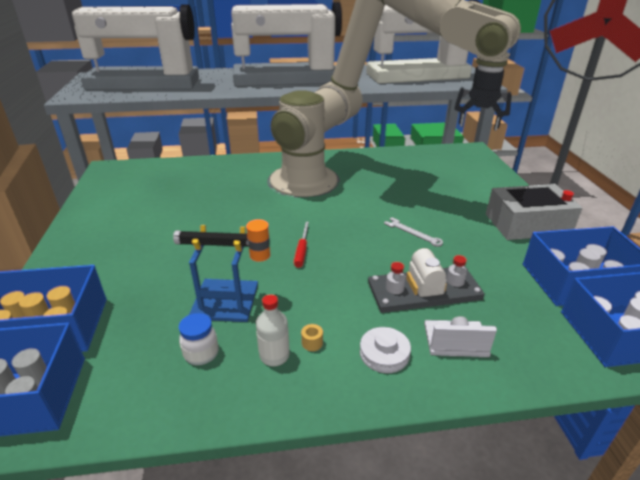

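View pics/top0.png

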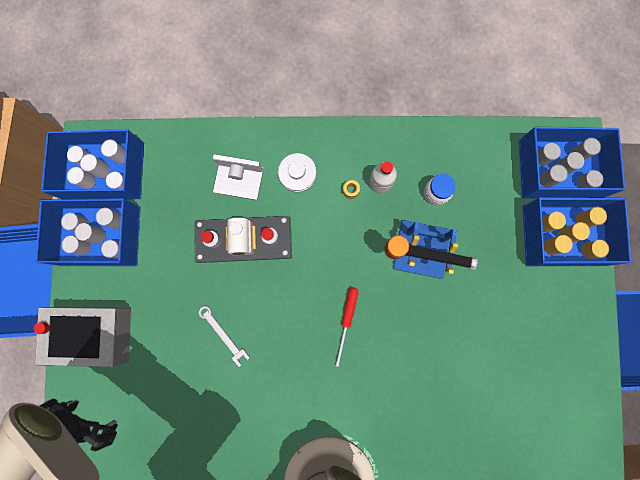

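The top picture shows the mallet head at about (398,247), the knob at (474,263), and the red caps at (207,238) and (268,234), with the casting between them at (238,236). In the scene picture the head is at (258,240), the knob at (178,237) and the caps at (397,268) and (459,262). I'll triangulate from these.

```bash
cat > h.py <<'E'
import numpy as np, cv2
from rig import ctrl, viewer, models
def K(r):
    f=240/np.tan(np.radians(r["vertical_fov"]/2)); return np.array([[f,0,r["cx"]],[0,f,r["cy"]],[0,0,1.]])
def ray(r,uv):
    p=cv2.undistortPoints(np.array([[uv]],float),K(r),np.array(r["dist"]))[0,0]
    P=np.array(r["pose"]);return P[:3,3],P[:3,:3]@np.array([p[0],p[1],1.])
def at_z(r,uv,z):
    o,d=ray(r,uv);return o+d*(z-o[2])/d[2]
def tri(rs,uvs):
    A=np.zeros((3,3));b=np.zeros(3)
    for r,uv in zip(rs,uvs):
        o,d=ray(r,uv);d=d/np.linalg.norm(d);M=np.eye(3)-np.outer(d,d);A+=M;b+=M@o
    return np.linalg.solve(A,b)
def proj(r,X):
    Pi=np.linalg.inv(np.array(r["pose"]))
    return cv2.projectPoints(np.array([X],float),cv2.Rodrigues(Pi[:3,:3])[0],Pi[:3,3],K(r),np.array(r["dist"]))[0][0,0]
def blobs(r,box,h0,h1,smin=120,vmin=60,amin=15):
    x0,y0,x1,y1=box;h=cv2.cvtColor(r["color"],cv2.COLOR_RGB2HSV)[y0:y1,x0:x1]
    H=h[...,0].astype(int);m=((H>=h0)&(H<=h1) if h0<=h1 else (H>=h0)|(H<=h1))&(h[...,1]>smin)&(h[...,2]>vmin)
    n,l,s,c=cv2.connectedComponentsWithStats(m.astype(np.uint8))
    return [((c[i]+[x0,y0]).round(1).tolist(),s[i].tolist()) for i in range(1,n) if s[i][4]>=amin]
E
python3 - <<'E'
from h import *
t=viewer.capture("top");s=viewer.capture("scene")
print("top red",blobs(t,(190,210,300,270),174,6))
print("scene red",blobs(s,(370,240,490,300),174,6))
print("top or",blobs(t,(380,225,420,270),7,16))
print("scene or",blobs(s,(240,215,275,265),7,16))
print("top dark")
for n,r,b in(("t",t,(380,230,490,275)),("s",s,(165,225,260,250))):
    x0,y0,x1,y1=b;h=cv2.cvtColor(r["color"],cv2.COLOR_RGB2HSV)[y0:y1,x0:x1]
    m=(h[...,2]<60); 
    if n=="t": m&=True
    k=cv2.connectedComponentsWithStats(m.astype(np.uint8))
    print(n,[(k[3][i]+[x0,y0],k[2][i]) for i in range(1,k[0]) if k[2][i][4]>60])
print("yellow top",blobs(t,(380,215,480,280),20,30,120,100,5))
for n,r,uv in (("knob t",t,(474,263)),("knob s",s,(178,237))): print(n,at_z(r,uv,152))
E
```

```text
top red [([266.8, 233.4], [71, 18, 12, 12, 112]), ([206.4, 236.5], [11, 21, 12, 12, 116])]
scene red [([459.3, 260.4], [84, 16, 12, 10, 100]), ([397.1, 267.0], [22, 22, 12, 11, 105])]
top or [([396.2, 245.7], [5, 10, 25, 25, 270])]
scene or [([257.1, 230.8], [6, 4, 23, 24, 449]), ([259.5, 254.4], [10, 33, 20, 13, 196])]
top dark
t [(array([439.08709176, 255.96111975]), array([ 26,  15,  66,  23, 643], dtype=int32))]
s [(array([212.45201238, 238.30959752]), array([ 15,   7,  67,  15, 646], dtype=int32))]
yellow top [([415.1, 239.8], [32, 21, 7, 9, 41]), ([453.7, 247.4], [70, 29, 8, 8, 44]), ([411.3, 262.1], [29, 44, 5, 7, 25]), ([449.9, 269.9], [67, 51, 7, 8, 34])]
knob t [ 535.49346308 -329.88708073  152.        ]
knob s [ 537.70060535 -324.23271977  152.        ]
```

Run:
```python
from h import *
t=viewer.capture("top");s=viewer.capture("scene")
for n,a,b in (("right",(266.8,233.4),(397.1,267)),("left",(206.4,236.5),(459.3,260.4))):
    print(n,tri([t,s],[a,b]).round(1),at_z(t,a,85).round(1),at_z(s,b,85).round(1))
L=[at_z(t,u,160)[:2] for u in((415.1,239.8),(411.3,262.1),(453.7,247.4),(449.9,269.9))]
print("lips",np.round(L,1).tolist(),np.mean(L,0))
d=(L[0]+L[1]-L[2]-L[3])/2;print("spacing",np.linalg.norm(d),"dir",np.degrees(np.arctan2(d[1],d[0])))
hd=tri([t,s],[(397.5,246.5),(258,240)]);print("head",hd,at_z(t,(397.5,246.5),192),at_z(s,(258,240),152))
print("mallet mid handle",tri([t,s],[(439.1,256),(212.5,238.3)]))
print(proj(t,(216,478,231)), ctrl.sense()["time_s"])
g=viewer.capture("wrist");cv2.imwrite("pics/w0.png",g["color"][:,:,::-1]);print(g["vertical_fov"],g["pose"].round(2).tolist())
```

```text
right [613.9 150.4  81.3] [613.3 149.6  85. ] [618.4 149.1  85. ]
left [606.6 299.9  80.1] [605.9 298.3  85. ] [612.8 296.9  85. ]
lips [[587.4, -196.2], [537.1, -186.6], [570.1, -282.8], [519.5, -272.6]] [ 553.55153351 -234.55423084]
spacing 88.04726120753368 dir 78.5616242712145
head [ 573.11879875 -154.98451634  153.70710908] [ 568.64173632 -151.68802462  192.        ] [ 571.17940562 -152.8373572   152.        ]
mallet mid handle [ 551.51973065 -250.65828563  151.67085389]
[ 97.07354887 413.33517816] 1.6
59.72901565678497 [[0.41, 0.86, 0.3, 138.7], [0.91, -0.39, -0.13, 514.22], [0.0, 0.33, -0.94, 374.84], [0.0, 0.0, 0.0, 1.0]]
```

```bash
cat > go.py <<'E'
# usage: go(target TCP xyz mm, yaw deg of tool x)-> remaining in tool axes
from h import *
from scipy.spatial.transform import Rotation as R
def go(p,yaw):
    s=ctrl.sense();q=s["ee_rot"];M=R.from_quat([q[1],q[2],q[3],q[0]]).as_matrix()
    y=np.degrees(np.arctan2(M[1,0],M[0,0]));dy=(yaw-y+180)%360-180
    d=M.T@(np.array(p)-s["eef_pos"])
    c=np.radians(yaw);X=np.array([np.cos(c),np.sin(c),0]);Y=np.array([np.sin(c),-np.cos(c),0]);w=np.array(p)-s["eef_pos"]
    print("now",s["eef_pos"].round(1),"yaw",round(y,2),"tilt",M[:,2].round(4),"| in present axes",d.round(1),"turn",round(-np.radians(dy),3),"| in final axes",[round(float(v),1) for v in (w@X,w@Y,-w[2])],"F",s["force"].round(1),"grip",round(s["grip_width"],3),round(s["grip_force"],1),"t",round(s["time_s"],2),"j",s["joints"].round(2))
E
python3 -m pendant '0 0 0 .168;0 0 0 .168;0 0 0 .168;0 0 0 .168;0 0 0 .168;0 0 0 .168;0 0 0 .168;0 0 0 .168' 1
python3 -m pendant '-.04 .03 0 0;-.04 .03 0 0;-.04 .03 0 0;-.04 .03 0 0;-.04 .03 0 0;-.04 .03 0 0;-.04 .03 0 0;-.04 .03 0 0;-.04 .03 0 0;-.04 .03 0 0'
python3 -c "from go import *; go((554,-235,231),78.6)"
```

```text
time_s: 2.65
eef_pos: [216.4, 478.3, 231.3]
ee_rot: [-0.0, 0.775, 0.632, -0.0]
force: [-0.1, 0.0, -1.0]
grip_width: 0.999
grip_force: 0.0
time_s: 3.9
eef_pos: [432.4, 25.5, 231.5]
ee_rot: [0.0, 0.774, 0.634, 0.0]
force: [0.9, 1.0, 0.3]
grip_width: 0.998
grip_force: 0.0
now [432.4  25.5 231.5] yaw 78.64 tilt [ 6.e-04 -0.e+00 -1.e+00] | in present axes [-231.4  170.5    0.6] turn 0.001 | in final axes [-231.3, 170.7, 0.5] F [0.9 1.  0.3] grip 0.998 0.0 t 3.9 j [-0.21  0.11  1.75  0.    1.28 -0.01]
```

```bash
python3 -m pendant '-.04 .03 0 0;-.04 .03 0 0;-.04 .03 0 0;-.04 .03 0 0;-.04 .03 0 0;-.03 .02 0 0;0 0 0 0' >/dev/null
python3 - <<'E'
from go import *
go((554,-235,231),78.6)
w=viewer.capture("wrist");cv2.imwrite("pics/w1.png",w["color"][:,:,::-1])
print(proj(w,(554,-235,152)),proj(w,(570.6,-152.3,192)),proj(w,(534.5,-331,152)))
print("yellow",blobs(w,(0,0,640,480),20,32,120,80,40)); print("orange",blobs(w,(0,0,640,480),6,16,120,80,200))
E
```

```text
now [ 553.4 -233.7  230.4] yaw 78.52 tilt [-7.e-04  3.e-04 -1.e+00] | in present axes [-1.1  0.8 -0.6] turn -0.001 | in final axes [-1.1, 0.8, -0.6] F [-0.3  0.6  0.5] grip 0.998 0.0 t 4.78 j [-0.59  0.48  1.25 -0.    1.41 -0.39]
[326.08499468 254.15284946] [326.77303814 100.53157441] [325.55531998 393.27856986]
yellow [([305.8, 117.7], [276, 102, 62, 30, 411]), ([276.6, 174.6], [258, 161, 38, 29, 807]), ([373.7, 174.3], [355, 161, 38, 28, 812]), ([368.0, 320.2], [352, 300, 33, 41, 812]), ([282.5, 320.9], [267, 302, 32, 39, 783])]
orange [([337.9, 113.6], [271, 38, 109, 113, 3689])]
```

View pics/w1.png

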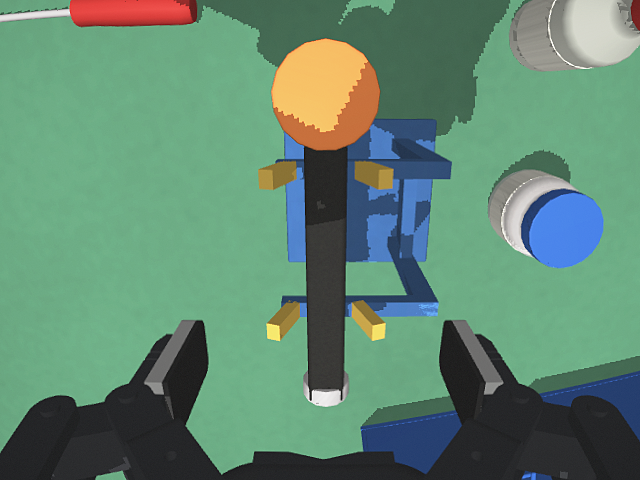

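The wrist view shows the handle running straight down at u≈326, with the head at (326,95), the knob at (326,388) and the four yellow lips on either side. The fingers straddle the handle evenly and the prediction is within 3 mm, so I'm going down to grip.

```bash
python3 -m pendant '.002 0 .024 0;0 0 .025 0;0 0 .025 0;0 0 .023 0;0 0 0 0' 
python3 -m pendant '0 0 0 0;0 0 0 0;0 0 0 0;0 0 0 0;0 0 0 0;0 0 0 0' 0 120
python3 -c "from go import *; go((554.3,-232,133),78.6)"
```

```text
time_s: 5.45
eef_pos: [552.9, -228.4, 133.3]
ee_rot: [-0.001, 0.773, 0.634, -0.0]
force: [-0.0, -1.1, 0.1]
grip_width: 1.003
grip_force: 0.0
time_s: 6.2
eef_pos: [554.0, -230.0, 135.2]
ee_rot: [0.001, 0.774, 0.634, 0.0]
force: [-0.5, 0.9, 5.5]
grip_width: 0.242
grip_force: 117.8
now [ 554.  -230.   135.2] yaw 78.66 tilt [ 1.3e-03 -8.0e-04 -1.0e+00] | in present axes [-1.9  0.7  2.2] turn 0.001 | in final axes [-1.9, 0.7, 2.2] F [-0.5  0.9  5.5] grip 0.242 117.8 t 6.2 j [-0.59  0.56  1.39  0.    1.19 -0.39]
```

```bash
python3 -m pendant '0 0 -.015 0;0 0 -.025 0;0 0 -.03 0;0 0 0 0;0 0 0 0;0 0 0 0'
python3 -m pendant '0 0 0 .165;0 0 0 .165;0 0 0 .165;0 0 0 .165;0 0 0 .165;0 0 0 .165;0 0 0 .165;0 0 0 .168'
python3 -m pendant '0 -.042 0 0;0 -.042 0 0;0 -.042 0 0;0 -.042 0 0;0 -.042 0 0;0 -.042 0 0;0 -.042 0 0;0 -.042 0 0;-.003 -.03 0 0;0 0 0 0' >/dev/null
python3 - <<'E'
from go import *
go((530,146,200),2.8)
w=viewer.capture("wrist");cv2.imwrite("pics/w2.png",w["color"][:,:,::-1])
print("pins wrist",proj(w,(614,150,85)),blobs(w,(0,0,640,480),174,5,120,60,100)); print("orange",blobs(w,(0,0,640,480),6,16,120,80,200))
t=viewer.capture("scene");print("scene red",blobs(t,(370,230,490,300),174,5,120,60,10));cv2.imwrite("pics/s2.png",t["color"][140:380,200:520][:,:,::-1].repeat(2,0).repeat(2,1))
E
```

```text
time_s: 6.95
eef_pos: [553.2, -229.6, 202.8]
ee_rot: [-0.001, 0.774, 0.634, -0.0]
force: [-0.3, -0.1, -3.6]
grip_width: 0.235
grip_force: 117.7
time_s: 7.95
eef_pos: [553.4, -229.7, 203.3]
ee_rot: [-0.001, 1.0, 0.022, -0.001]
force: [-0.4, 0.0, -4.6]
grip_width: 0.233
grip_force: 117.5
now [531.7 137.2 203.5] yaw 3.01 tilt [-1.5e-03  2.0e-04 -1.0e+00] | in present axes [-1.3 -8.9  3.5] turn 0.004 | in final axes [-1.3, -8.9, 3.5] F [-0.   0.3 -3.8] grip 0.231 118.1 t 9.2 j [0.04 0.39 1.47 0.   1.29 1.56]
pins wrist [311.31185884  96.51374346] [([71.7, 102.9], [46, 79, 53, 49, 1997]), ([522.0, 313.1], [489, 263, 67, 103, 2965])]
orange [([325.6, 126.6], [212, 0, 224, 224, 32802])]
scene red [([459.4, 260.4], [84, 26, 12, 10, 98]), ([396.9, 267.2], [21, 32, 13, 11, 112])]
```

View pics/w2.png

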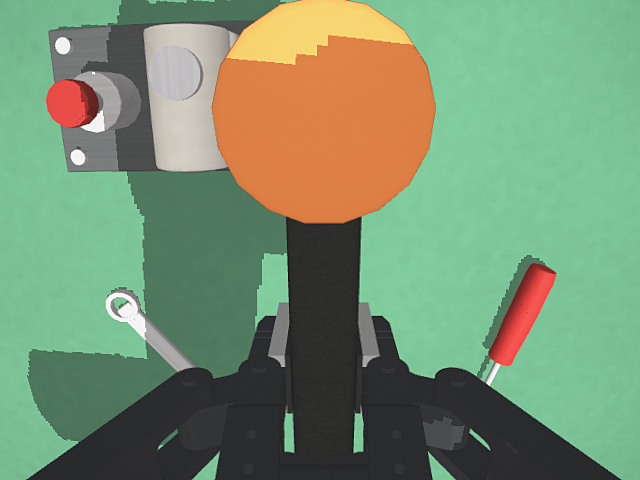

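View pics/s2.png

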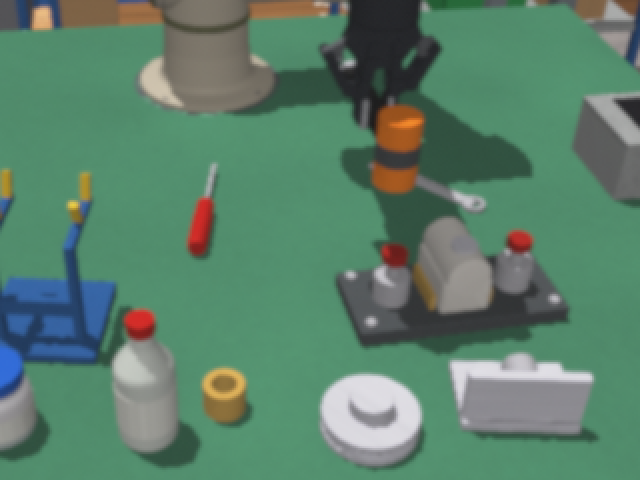

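The wrist view has the head squarely gripped at (325,111) and covering the right pin, with the left cap visible at (72,103). The scene view shows the mallet upright, with the right cap at (395,253) and the left cap at (518,240). I'll check the head and left pin positions numerically with the wrist camera.

Run:
```python
from go import *
w=viewer.capture("wrist");t=viewer.capture("top");s=viewer.capture("scene")
print("cam",w["pose"][:3,3])
for z in(258,262,266):print("head",at_z(w,(324.5,111.5),z))
bl=[b[0] for b in blobs(s,(370,230,490,300),174,5,120,60,10)]
wl=blobs(w,(0,0,200,200),174,5,120,60,100)[0][0]
for z in (80,85,90):print("left",z,at_z(w,wl,z).round(1),at_z(t,(206.4,236.5),z).round(1),at_z(s,bl[0],z).round(1))
for q in("pin_left","pin_right","mallet_face","jig","casting"):
  for c in("wrist","scene","top"):print(q,c,[(np.round(d["at"],0).tolist(),round(d["p"],2)) for d in models.boxes_of(c,q)[:2]])
print("top red",blobs(t,(190,210,300,270),174,6))
go((530,146,200),2.8)
```

```text
cam [616.39132215 140.55442441 347.16114588]
head [612.95718509 140.1699341  258.        ]
head [613.11124937 140.18718333 262.        ]
head [613.26531366 140.20443256 266.        ]
left 80 [605.4 302.8  80. ] [606.6 299.7  80. ] [606.5 300.5  80. ]
left 85 [605.6 299.8  85. ] [605.9 298.3  85. ] [612.8 297.1  85. ]
left 90 [605.8 296.8  90. ] [605.2 296.9  90. ] [619.1 293.7  90. ]
pin_left wrist [([606.0, 296.0, 84.0], 0.69)]
pin_left scene [([750.0, -57.0, 25.0], 0.57), ([612.0, 298.0, 81.0], 0.55)]
pin_left top []
pin_right wrist []
pin_right scene [([619.0, 146.0, 85.0], 0.66)]
pin_right top []
mallet_face wrist [([608.0, 139.0, 260.0], 0.61)]
mallet_face scene [([624.0, 131.0, 230.0], 0.61)]
mallet_face top [([615.0, 139.0, 261.0], 0.85)]
jig wrist [([612.0, 279.0, 78.0], 0.57)]
jig scene [([637.0, 206.0, 22.0], 0.97)]
jig top [([645.0, 216.0, 21.0], 0.78)]
casting wrist [([610.0, 218.0, 91.0], 0.78), ([440.0, -47.0, 18.0], 0.74)]
casting scene [([639.0, 213.0, 69.0], 0.68)]
casting top [([646.0, 216.0, 94.0], 0.59), ([734.0, -55.0, 37.0], 0.48)]
top red []
now [532.5 135.6 204.3] yaw 2.86 tilt [ 0. -0. -1.] | in present axes [ -1.9 -10.5   4.3] turn 0.001 | in final axes [-1.9, -10.5, 4.3] F [-0.4  0.1 -3.4] grip 0.236 118.1 t 10.2 j [ 0.04  0.39  1.46 -0.    1.29  1.56]
```

```bash
python3 -m pendant '-.001 -.0105 .02 0;0 0 .025 0;0 0 .02 0;0 0 .013 0;0 0 0 0;0 0 0 0'
python3 -c "from go import *; go((530,146,90),2.8)"
```

```text
time_s: 10.95
eef_pos: [531.4, 146.0, 127.1]
ee_rot: [-0.0, 1.0, 0.025, 0.001]
force: [0.2, -0.9, -3.5]
grip_width: 0.237
grip_force: 118.3
now [531.4 146.  127.1] yaw 2.85 tilt [ 1.5e-03  1.0e-04 -1.0e+00] | in present axes [-1.5 -0.1 37.1] turn 0.001 | in final axes [-1.4, -0.1, 37.1] F [ 0.2 -0.9 -3.5] grip 0.237 118.3 t 10.95 j [ 0.06  0.47  1.56 -0.    1.11  1.58]
```

```bash
python3 -m pendant '0 0 .018 0;0 0 .018 0;0 0 0 0'
python3 -m pendant '0 0 0 0'
python3 -c "from go import *; go((530,146,90),2.8)"
```

```text
time_s: 11.32
eef_pos: [531.5, 146.0, 90.9]
ee_rot: [-0.0, 1.0, 0.025, 0.001]
force: [-0.4, -0.1, -2.9]
grip_width: 0.238
grip_force: 118.8
time_s: 11.45
eef_pos: [531.2, 146.0, 91.1]
ee_rot: [-0.0, 1.0, 0.025, 0.0]
force: [-0.1, -0.1, -3.9]
grip_width: 0.241
grip_force: 118.8
now [531.2 146.   91.1] yaw 2.85 tilt [ 7.e-04  1.e-04 -1.e+00] | in present axes [-1.2 -0.   1.1] turn 0.001 | in final axes [-1.2, -0.0, 1.1] F [-0.1 -0.1 -3.9] grip 0.241 118.8 t 11.45 j [0.06 0.52 1.59 0.   1.03 1.58]
```

```bash
python3 -m pendant '0 0 -.015 0;0 0 0 0;0 0 .018 0;0 0 0 0'
python3 -c "from go import *; go((530,146,90),2.8)"
python3 -m pendant '0 0 .002 0;0 0 0 0'
```

```text
time_s: 11.95
eef_pos: [531.2, 146.0, 87.5]
ee_rot: [-0.0, 1.0, 0.025, 0.0]
force: [0.6, 0.4, -4.5]
grip_width: 0.232
grip_force: 119.5
now [531.2 146.   87.5] yaw 2.86 tilt [ 7.e-04  0.e+00 -1.e+00] | in present axes [-1.2 -0.1 -2.6] turn 0.001 | in final axes [-1.2, -0.1, -2.5] F [ 0.6  0.4 -4.5] grip 0.232 119.5 t 11.95 j [ 0.06  0.52  1.59 -0.    1.03  1.58]
time_s: 12.2
eef_pos: [531.1, 146.0, 86.6]
ee_rot: [0.0, 1.0, 0.025, 0.0]
force: [-4.9, -0.5, 5.7]
grip_width: 0.236
grip_force: 120.9
```

```bash
python3 -m pendant '0 0 .002 0;0 0 0 0'
python3 -c "from go import *; go((530,146,90),2.8)"; python3 -m pendant '0 0 -.02 0;0 0 -.03 0;0 0 -.03 0;0 0 0 0'
python3 - <<'E'
from go import *
go((530,296,160),2.8)
w=viewer.capture("wrist")
s=viewer.capture("scene");print("red",blobs(s,(370,230,490,300),174,5,120,60,10))
cv2.imwrite("pics/s3.png",cv2.resize(s["color"][190:320,340:500][:,:,::-1],None,fx=4,fy=4,interpolation=cv2.INTER_CUBIC))
cv2.imwrite("pics/w3.png",w["color"][:,:,::-1])
E
```

```text
time_s: 12.45
eef_pos: [530.9, 146.1, 85.7]
ee_rot: [0.0, 1.0, 0.025, 0.0]
force: [-13.6, -2.2, 17.9]
grip_width: 0.237
grip_force: 122.7
now [530.9 146.1  85.7] yaw 2.87 tilt [ 9.e-04 -3.e-04 -1.e+00] | in present axes [-0.9  0.  -4.3] turn 0.001 | in final axes [-0.9, 0.0, -4.3] F [-13.6  -2.2  17.9] grip 0.237 122.7 t 12.45 j [ 0.06  0.52  1.6  -0.    1.02  1.58]
time_s: 12.95
eef_pos: [531.8, 146.1, 165.1]
ee_rot: [-0.0, 1.0, 0.025, 0.002]
force: [0.6, 0.5, -4.0]
grip_width: 0.237
grip_force: 119.3
now [531.8 146.1 165.1] yaw 2.86 tilt [ 4.1e-03  2.0e-04 -1.0e+00] | in present axes [   5.7 -149.8    5.1] turn 0.001 | in final axes [5.5, -149.8, 5.1] F [ 0.6  0.5 -4. ] grip 0.237 119.3 t 12.95 j [ 0.06  0.43  1.51 -0.    1.2   1.58]
red [([459.5, 260.5], [84, 26, 12, 10, 96]), ([396.3, 273.6], [21, 38, 12, 12, 104])]
```

View pics/s3.png

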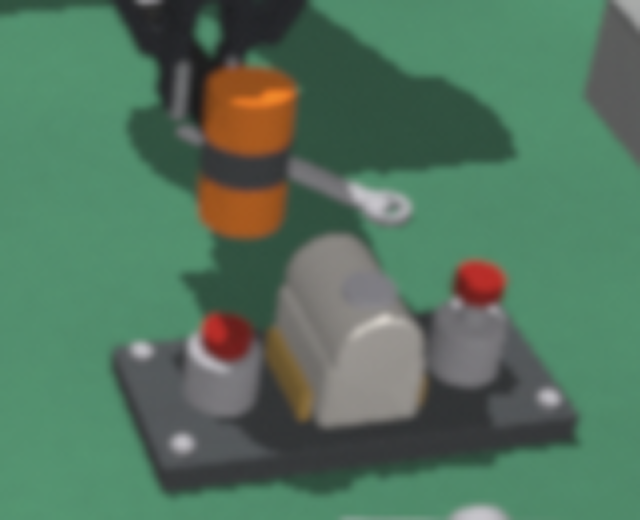

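The right cap now sits on its boss (near (228,335) in the crop), while the left cap at (480,283) is still proud. Force rose steadily at the stop, so the right pin is home. Moving to the left pin.

```bash
python3 -m pendant '0 -.03 0 0;0 -.04 0 0;0 -.04 0 0;0 -.039 0 0;0 0 0 0;0 0 .02 0;0 0 .018 0;0 0 0 0;0 0 0 0'
python3 - <<'E'
from go import *
go((523,294,86),2.8)
E
```

```text
time_s: 14.18
eef_pos: [523.7, 294.5, 125.5]
ee_rot: [0.0, 1.0, 0.025, 0.0]
force: [0.4, -0.0, -3.1]
grip_width: 0.236
grip_force: 119.2
now [523.7 294.5 125.5] yaw 2.83 tilt [ 1.e-04 -0.e+00 -1.e+00] | in present axes [-0.8  0.4 39.5] turn 0.0 | in final axes [-0.8, 0.4, 39.5] F [ 0.4 -0.  -3.1] grip 0.236 119.2 t 14.18 j [ 0.32  0.57  1.39 -0.    1.17  1.84]
```

```bash
python3 -m pendant '0 0 .019 0;0 0 .02 0;0 0 0 0;0 0 0 0'
python3 -m pendant '0 0 .002 0;0 0 0 0'
python3 -m pendant '0 0 .002 0;0 0 0 0'
```

```text
time_s: 14.68
eef_pos: [523.8, 294.8, 87.1]
ee_rot: [-0.0, 1.0, 0.025, 0.0]
force: [0.1, -0.3, -3.3]
grip_width: 0.236
grip_force: 119.6
time_s: 14.92
eef_pos: [523.8, 294.9, 85.2]
ee_rot: [-0.0, 1.0, 0.025, 0.001]
force: [-2.8, -0.7, 3.8]
grip_width: 0.241
grip_force: 120.5
time_s: 15.18
eef_pos: [523.7, 295.0, 84.4]
ee_rot: [-0.0, 1.0, 0.025, 0.001]
force: [-9.5, -2.2, 13.7]
grip_width: 0.236
grip_force: 122.4
```

```bash
python3 -m pendant '0 0 .002 0;0 0 0 0'; python3 -m pendant '0 0 -.03 0;0 0 -.04 0;0 0 -.04 0;0 0 0 0'
python3 - <<'E'
from go import *
go((553.4,-229.7,203),78.6)
w=viewer.capture("wrist")
s=viewer.capture("scene");print("red",blobs(s,(370,230,490,300),174,5,120,60,10))
R=cv2.resize(s["color"][170:310,360:520],(640,560),interpolation=cv2.INTER_CUBIC);cv2.imwrite("pics/s4.png",R[:,:,::-1]);cv2.imwrite("pics/w4.png",w["color"][:,:,::-1])
E
```

```text
time_s: 15.42
eef_pos: [523.5, 295.1, 83.6]
ee_rot: [-0.0, 1.0, 0.025, 0.001]
force: [-16.3, -4.8, 24.0]
grip_width: 0.237
grip_force: 124.0
time_s: 15.92
eef_pos: [524.6, 295.2, 192.9]
ee_rot: [-0.001, 1.0, 0.025, 0.003]
force: [-0.0, 0.1, -4.1]
grip_width: 0.236
grip_force: 119.7
now [524.6 295.2 192.9] yaw 2.85 tilt [ 0.0054  0.0018 -1.    ] | in present axes [  2.7 525.7 -10.9] turn -1.322 | in final axes [-508.8, 132.0, -10.1] F [-0.   0.1 -4.1] grip 0.236 119.7 t 15.93 j [0.32 0.51 1.31 0.   1.31 1.84]
red [([457.9, 266.0], [82, 31, 13, 11, 104]), ([396.3, 273.5], [21, 39, 12, 10, 98])]
```

View pics/s4.png

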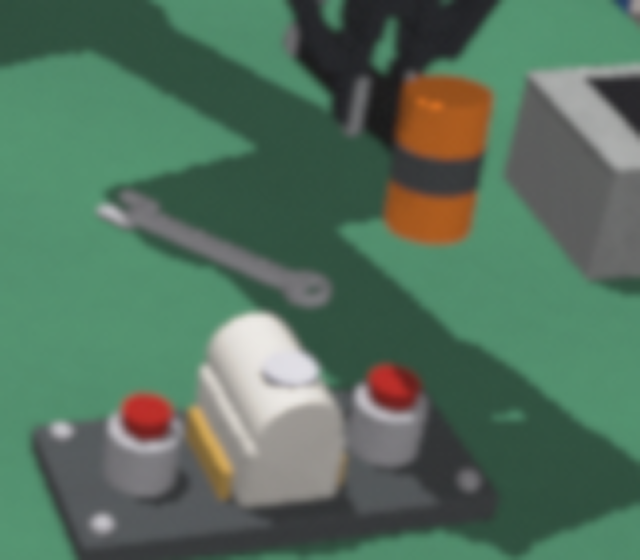

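View pics/w4.png

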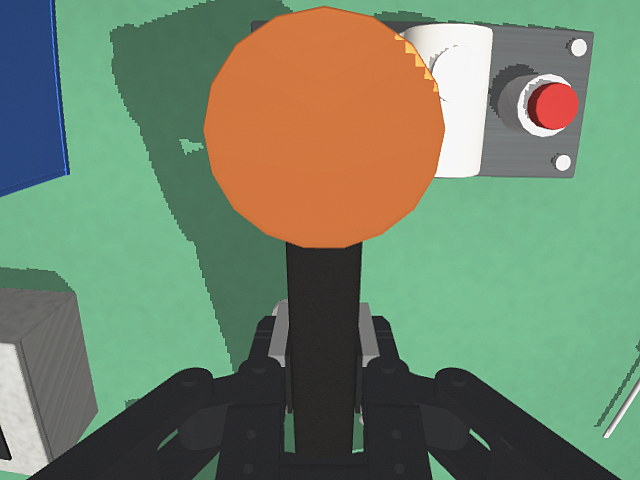

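Both caps sit on their bosses, at about (147,415) and (392,385) in the crop. The wrist view shows the head slightly larger (about 240 px against 224), so the mallet has pitched about 4° in the grip, and the hooks will level it. Returning to the rack.

```bash
python3 -m pendant '0 .03 -.012 0;0 .044 0 0;0 .044 0 0;0 .044 0 0;0 .044 0 0;0 .044 0 0;0 .044 0 0;0 .044 0 0;0 .044 0 0;0 .044 0 0' >/dev/null
python3 -m pendant '0 .044 0 0;.002 .04 0 0;0 .012 0 0;0 0 0 0' >/dev/null
python3 -m pendant '0 0 0 -.165;0 0 0 -.165;0 0 0 -.165;0 0 0 -.165;0 0 0 -.165;0 0 0 -.165;0 0 0 -.165;0 0 0 -.167;0 0 0 0' >/dev/null
python3 - <<'E'
from go import *
go((553.6,-229.9,133.5),78.6)
E
```

```text
now [ 551.5 -225.   201.9] yaw 78.59 tilt [-7.e-04  7.e-04 -1.e+00] | in present axes [-4.4  3.1 68.4] turn -0.0 | in final axes [-4.4, 3.0, 68.4] F [ 0.1 -0.4 -3.7] grip 0.237 119.5 t 18.9 j [-0.58  0.49  1.32  0.    1.34 -0.39]
```

```bash
python3 -m pendant '-.0045 .003 0 0;0 0 .02 0;0 0 .02 0;0 0 .018 0;0 0 0 0;0 0 0 0'
python3 -c "from go import *; go((553.6,-229.9,133.5),78.6)"
```

```text
time_s: 19.65
eef_pos: [553.9, -231.7, 145.2]
ee_rot: [0.001, 0.774, 0.633, 0.0]
force: [0.2, 0.3, -3.5]
grip_width: 0.234
grip_force: 119.5
now [ 553.9 -231.7  145.2] yaw 78.54 tilt [ 1.e-03 -7.e-04 -1.e+00] | in present axes [ 1.7 -0.7 11.7] turn -0.001 | in final axes [1.7, -0.7, 11.7] F [ 0.2  0.3 -3.5] grip 0.234 119.5 t 19.65 j [-0.59  0.55  1.38 -0.    1.21 -0.39]
```

```bash
python3 -m pendant '0 0 .004 0;0 0 0 0'; python3 -m pendant '0 0 .003 0;0 0 0 0'; python3 -m pendant '0 0 .002 0;0 0 0 0'
```

```text
time_s: 19.9
eef_pos: [553.5, -231.4, 140.3]
ee_rot: [-0.0, 0.774, 0.633, 0.0]
force: [0.4, 0.2, -3.9]
grip_width: 0.237
grip_force: 119.5
time_s: 20.15
eef_pos: [553.9, -231.5, 139.1]
ee_rot: [0.001, 0.774, 0.633, 0.0]
force: [-3.3, 3.6, 8.2]
grip_width: 0.234
grip_force: 121.4
time_s: 20.4
eef_pos: [554.1, -231.4, 138.6]
ee_rot: [0.002, 0.774, 0.633, 0.0]
force: [-7.0, 7.3, 18.5]
grip_width: 0.235
grip_force: 122.9
```

```bash
python3 -m pendant '0 0 0 0;0 0 0 0;0 0 .0015 0;0 0 0 0' 0 20; python3 -c "from go import *; go((553.6,-229.9,133.5),78.6)"
```

```text
time_s: 20.9
eef_pos: [554.2, -231.3, 138.2]
ee_rot: [0.002, 0.774, 0.633, 0.0]
force: [-9.9, 9.7, 25.2]
grip_width: 0.237
grip_force: 124.1
now [ 554.2 -231.3  138.2] yaw 78.61 tilt [ 0.003  -0.0027 -1.    ] | in present axes [ 1.3 -0.9  4.7] turn 0.0 | in final axes [1.3, -0.8, 4.7] F [-9.9  9.7 25.2] grip 0.237 124.1 t 20.9 j [-0.59  0.56  1.39 -0.    1.2  -0.39]
```

```bash
python3 -m pendant '0 0 -.003 0;0 0 0 0'
python3 - <<'E'
from go import *
go((553.6,-229.9,133.5),78.6)
w=viewer.capture("wrist");cv2.imwrite("pics/w5.png",w["color"][:,:,::-1])
print("yellow",blobs(w,(0,0,640,480),20,32,120,80,40))
E
```

```text
time_s: 21.15
eef_pos: [554.0, -231.5, 139.0]
ee_rot: [0.001, 0.774, 0.633, 0.0]
force: [-3.4, 5.3, 10.6]
grip_width: 0.234
grip_force: 121.2
now [ 554.  -231.5  139. ] yaw 78.6 tilt [ 0.002  -0.0016 -1.    ] | in present axes [ 1.5 -0.7  5.5] turn 0.0 | in final axes [1.5, -0.7, 5.5] F [-3.4  5.3 10.6] grip 0.234 121.2 t 21.15 j [-0.59  0.56  1.38 -0.    1.2  -0.39]
yellow [([279.5, 113.4], [208, 14, 161, 220, 20148]), ([238.7, 239.8], [213, 215, 65, 50, 1937]), ([412.8, 238.9], [374, 214, 67, 50, 2026]), ([285.5, 422.1], [283, 414, 5, 18, 62])]
```

View pics/w5.png

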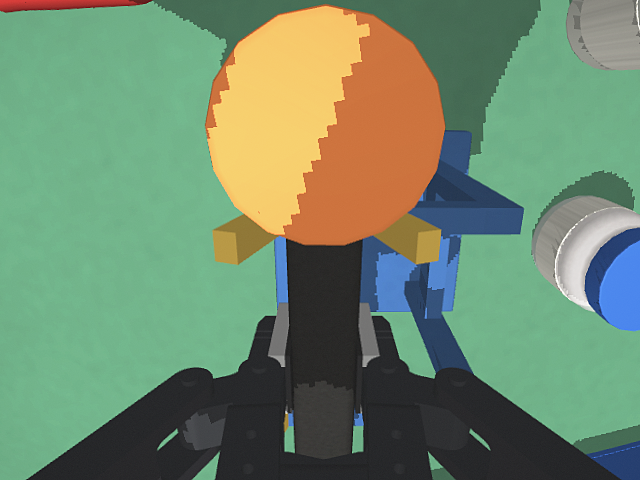

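The handle is centred between the lips at (214–440, 240), and only the pitch remains. I'll release it so it settles level onto both beds.

```bash
python3 -m pendant '0 0 0 0;0 0 0 0;0 0 0 0;0 0 0 0' 0.45; python3 -m pendant '0 0 0 0;0 0 0 0;0 0 0 0;0 0 0 0' 1; python3 -m pendant '0 0 -.01 0;0 0 -.02 0;0 0 -.03 0;0 0 -.035 0;0 0 0 0;0 0 0 0'
python3 - <<'E'
from go import *
go((553.6,-229.9,230),78.6)
w=viewer.capture("wrist");cv2.imwrite("pics/w6.png",w["color"][:,:,::-1]);s=viewer.capture("scene")
a=w["color"];b=cv2.resize(s["color"][190:330,150:310],(549,480),interpolation=cv2.INTER_CUBIC)
im=cv2.resize(np.hstack([a,b]),(800,323));cv2.imwrite("pics/c6.png",im[:,:,::-1])
print("orange",blobs(w,(0,0,640,480),6,16,120,80,200),blobs(s,(240,215,275,265),7,16));print("red",blobs(s,(370,230,490,300),174,5,120,60,10))
E
```

```text
time_s: 21.7
eef_pos: [553.5, -231.5, 136.7]
ee_rot: [-0.0, 0.774, 0.633, -0.0]
force: [0.3, -0.2, 0.1]
grip_width: 0.448
grip_force: 0.0
time_s: 22.2
eef_pos: [553.6, -231.4, 136.8]
ee_rot: [0.0, 0.774, 0.633, 0.0]
force: [-0.2, 0.9, -1.3]
grip_width: 1.002
grip_force: 0.0
time_s: 22.95
eef_pos: [553.3, -231.3, 231.4]
ee_rot: [-0.0, 0.774, 0.633, -0.0]
force: [0.1, 0.1, -0.4]
grip_width: 0.999
grip_force: 0.0
now [ 553.3 -231.3  231.4] yaw 78.6 tilt [-6.e-04  4.e-04 -1.e+00] | in present axes [ 1.4 -0.   1.4] turn -0.0 | in final axes [1.4, -0.0, 1.4] F [ 0.1  0.1 -0.4] grip 0.999 0.0 t 22.95 j [-0.59  0.48  1.26 -0.    1.41 -0.39]
orange [([334.6, 119.0], [272, 45, 108, 111, 4166])] [([257.1, 230.9], [6, 4, 23, 24, 440]), ([259.4, 254.2], [10, 33, 20, 13, 198])]
red [([458.2, 266.4], [83, 32, 12, 10, 96]), ([396.3, 273.5], [21, 39, 12, 10, 98])]
```

View pics/c6.png

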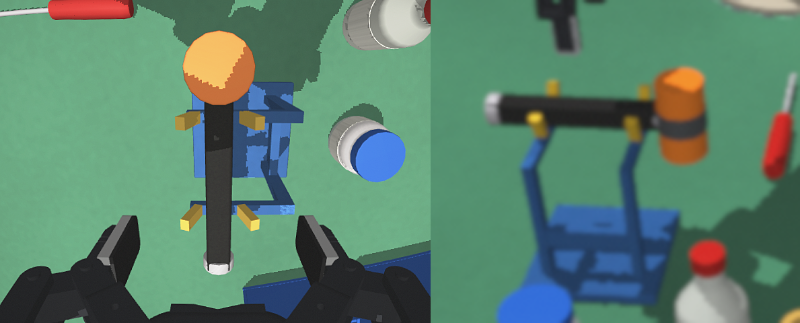

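The mallet hangs level in both cradles, with the head at (219,67) and the knob at (218,264) in the left view. The scene camera sees the head at the same pixels as at the start. The gripper is open and clear of it, and both caps are low, so I'm handing in.

```bash
python3 -c "from rig import ctrl; print(ctrl.finish_job())"
```

```text
the job is handed in; nothing more can be done
None
```

Both pins look fully home in the camera images, the mallet is back on its two hooks and released, and I handed the job in at about 23 s; no verdict was returned.

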